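# Hang the collection-tube shelf on the column stand and lock it

## Robot

A 6-joint arm with a two-finger parallel gripper is mounted at the origin on a cart in front of the work surface, level with it; the furniture and walls round the work are solid. World frame = base frame: x ahead of the robot, y to its left, z up, the work surface at z = 0. Lengths are in mm, angles in rad, forces in N, time in s.
With the tool pointing down it reaches from about 350 to 725 mm from the base axis. Payload 6 kg.
Tool frame: the origin (TCP) lies at the very end of the fingers, on their centre line; the grasp point (between the pads) lies 19 mm behind it; z points along the fingers, y is the line along which they close (so a half turn about z gives the same grasp; the last joint's range is limited). The gripper opens to 85 mm and grips with 20 to 120 N. Pads are 22 mm wide; open, the fingers measure 114 mm over their backs; the gripper's body (76 mm by 85 mm) begins 54 mm behind the grasp point. The pads swing forward as they close: fully open they stand 13 mm farther back than shut.
Start: joints at [-0.926, 0.04, 0.085, 0, -1.615, -0.334], TCP at [183.501, -571.228, 231.261] pointing down, gripper open.
Joint ranges: [-2.56, 2.56], [-1.29, 2.01], [-1.08, 1.49], [-3.29, 1.98], [-2.81, -0.18], [-2.99, 2.99]. Speed limits (rad/s): [2.57, 2.57, 3.01, 3.14, 3.14, 3.14].

## Interface

Orientations are given as a 3x3 rotation matrix whose columns are the frame's x, y, z axes.
In Python, from bench import arm gives the robot as it stands.
- The arm moves only by the shell command python3 -m pendant 'ROWS' [FORCE]. ROWS is JSON, a list that holds one entry, the list of rows, each a list of 7 numbers: the turn, a rotation vector about the tool's x, y, z in units of 6 degrees (1.0 is 6 degrees), then the shift along the tool's x, y, z in cm, then the opening, from 0 (shut) to 1 (fully open). In form: [[[wx, wy, wz, tx, ty, tz, hand], ...]]. A call has exactly 5 rows; each row is the pose to reach, as a shift and turn from the pose commanded when the call began, along the tool's axes at that moment; what a row does not reach only later rows make up. A row lasts 1/10 s, in which the tool goes at most 50 mm and 8.59 degrees, less where a joint would pass 70% of its speed; a pose out of reach is approached as far as the arm can. A call with a gripper value outside its range is refused whole. The fingers move at their own pace and stop on an object; FORCE is the grip in N (left out, the last holds). Time passes only in rows, so rows that repeat a pose let the fingers close, or fill a call up. It gives the time, the measured TCP pose, the force, the opening and the grip force at its end, in the units of the state.
- arm.get_state(): the state, without advancing time (a new reading comes with each control period).
- arm.grab_frame(name): name is "scene" or "top" or "wrist"; returns a dict with "img" (420x560x3 uint8, blue, green, red), "fov_y" (degrees; the focal length in pixels is half the picture's height over the tangent of half this angle, whatever the lens; pixels are square), "cx", "cy" (the principal point, pixels), "k1" (the pictures are not rectified: a ray, as slopes to the right and down, at radius r is drawn at 1 + k1 r^2 times it, then the intrinsics apply), "R" (3x3) and "t" (3): a world point X has camera coordinates R X + t; the wrist camera has in their place "hand_eye" (4x4, takes a point from camera to tool coordinates, whose origin is the TCP and whose axes are the flange's). Camera axes: x right, y down, z forward; pixel columns grow to the right and rows downward; lengths in mm; the calibration is good to about 2 mm. A picture is of the moment at which its call begins: read the wrist's pose just before it. There is no depth.
- arm.finish_job(): hands the job in; it is judged then, once.
The state is a dict: "time": time; "joint_positions": joint angles; "dq": joint speeds; "joint_efforts": joint torques, N m; "ee_pos": TCP position; "eef_rot": TCP orientation; "wrist_force": force on the tool from outside, world axes, zero at the start; "torque": the same for the moment, N m; "finger_gap": finger opening in mm; "finger_force": force on a finger pad.
Only numpy, scipy, OpenCV 4.12 (cv2) and the standard library are available. Lean on these libraries where they do the work, as an engineer would, in place of code of your own. Each camera call takes 0.05 s, during which the arm holds its last target. There are 200 camera calls.

## Task

Hang the aluminium tube shelf with the blue handle on the column stand: pass the two screw heads through its keyholes, then slide it down until it rests on the screws and the brass latch button snaps out through its hole, and let go. The cross bar may be clamped at any height of its range, so feel for the screws gently, with light pressure and slowly, never forcing or knocking the shelf against the stand, and leave the tube and the two bottles nearby where they stand.

Things in the scene. Friction and masses are not known exactly. Their poses are not given: they have to be found in the camera images.
- shelf: loose tube shelf: L-shaped bracket of 4 mm bright aluminium, 0.26 kg, standing on its horizontal leg (two tube holes, 14 mm front lip, x -82 to 0 mm). Origin: on its underside, in the back face of the upright plate, mid width. x out of the back face (the face that goes against the stand), y across, z up. Upright plate: x -4 to 0, y -67.5 to 67.5, 92 mm high
- shelf_grip (a point): middle of the shelf's blue handle, (-35, 0, 68) mm in the shelf's frame, on a rib in front of the upright plate. The handle is 16 mm thick along the shelf's y (close the fingers across it along y, from above), 26 mm long in x (-48 to -22), z 44 to 92 mm. Gripped here, pressing towards +x acts nearly in line with the keyholes
- keyhole_left (a point): centre of the round hole of the left keyhole, in the back face, (0, 40, 59) mm in the shelf's frame. The hole is 17 mm in diameter; a slot 9 mm wide goes straight up from it to z = 78. A screw shank that seats in the slot has its axis 16 mm above this point
- keyhole_right (a point): the same for the right keyhole, (0, -40, 59) mm in the shelf's frame
- latch_hole (a point): centre of the shelf's latch hole, 13 mm in diameter, (0, 0, 75) mm in the shelf's frame; it comes over the latch button when both screws seat in their slots
- stand: column stand, fixed: grey base plate 155 x 220 x 13 mm (x -95 to 60 mm), two aluminium uprights (y -88 and 88, behind the bar, 213 mm high), white upright cross bar clamped in front of them. Origin: on the bench, mid width, straight below the bar's front face. x to the back (the shelf is hung from the -x side and pushed towards +x), y across, z up. The bar's front face is the plane x = 0
- bar_lowest (a point): point on the bar's front face at mid width, 173 mm above the bench: height of the two screws and the latch button, which all sit on the bar, at the bar's lowest clamping position. The bar is clamped 3 to 24 mm above it; its true height is not measured, so find the screws by eye or feel. The clamp holds firm. The bar is 206 mm wide, from 45 mm below to 16 mm above the screws' axes
- screw_left_lowest (a point): where the left screw's axis meets the bar's front face with the bar at its lowest: (0, 40, 173) mm in the stand's frame; in truth 3 to 24 mm higher. Shoulder screw standing out towards -x: shank 6 mm in diameter, 5.8 mm long, then a head 13 mm in diameter, 4 mm thick; head front at x = -9.8 mm. A black thumb screw (18 mm wide, 13 mm out) sits at y = 88 mm, 24 mm below the axes
- screw_right_lowest (a point): the same for the right screw, (0, -40, 173) mm in the stand's frame (thumb screw at y = -88 mm)
- latch (a joint): brass latch button between the screws, 8 mm in diameter, round nose, standing 8 mm out of the bar: 0 = fully out, grows as it is pushed in (m), 0.008 = flush. Spring: 2 N at 0, 4.5 N flush. The shelf's plate pushes it in once the screw heads are through the keyholes and the plate is pressed back; with the shelf slid right down it snaps out through the latch hole and stops the shelf lifting
- orange_tube: a 50 ml tube with an orange cap standing loose on the bench, 35 mm in diameter, 106 mm high; origin at the centre of its underside; leave alone
- amber_bottle: an amber bottle with a black cap standing loose on the bench, 43 mm in diameter, 66 mm high; origin at the centre of its underside; leave alone
- media_bottle: a white media bottle with an orange cap standing loose on the bench, 67 mm in diameter, 155 mm high; origin at the centre of its underside; leave alone
Things that resemble listed ones, but are neither listed nor needed, are in the scene too. What is shaped like the shelf but brown is not meant.

How it is judged (in metres and radians):
On the way, in this order (a step that is already met when the one before it is completed fails the run):
1. the screw heads are through the keyholes: the shelf's plate is pressed back behind the heads and pushes the latch button in (value of joint latch above 0.004 m and x of latch_hole in the frame of stand above -0.006 m and z of shelf in the frame of stand above 0.095 m and contact force between shelf and stand above 0.5 N), for 0.1 s.
2. the shelf is slid down and the latch button has snapped out through its hole (value of joint latch below 0.0015 m and x of latch_hole in the frame of stand above -0.004 m and z of shelf in the frame of stand between 0.095 and 0.1255 m), for 0.2 s.
At the end, for the whole second after the job is handed in: the shelf hangs on both screws, released and at rest: back face within 4 mm of the bar's front plane at the latch hole and 6 mm at its foot, centred within 5 mm, origin 95 to 125.5 mm above the bench, within 0.1 rad of upright, the latch button out to within 1.5 mm (all of step 2 and x of shelf in the frame of stand between -0.006 and 0.006 m and y of shelf in the frame of stand between -0.005 and 0.005 m and angle between shelf's own z axis and vertical below 0.1 rad and linear speed of shelf below 0.02 m/s and contact force between shelf and the fingers below 0.1 N); the robot touches nothing.
It fails at once if the held shelf is forced or knocked against the stand with more than 35 N (contact force between shelf and stand above 35 N and contact force between shelf and the fingers above 1 N).
It fails at once if the tube or a bottle is shifted by more than 20 mm or knocked over (distance of any of orange_tube, amber_bottle, media_bottle from where it was at the start of the episode above 0.02 m or angle between any of orange_tube, amber_bottle, media_bottle's own z axis and vertical above 0.4 rad).
It also fails if it takes over 69 s, if anything falls off the work surface, if the arm or the gripper's body presses on something with over 40 N, if the wrist force passes 120 N, or if a joint passes its speed limit or range.

## Working session

There is one attempt and no reset: what is moved stays moved. The work goes in short steps, Python scripts to look and compute and a shell command to move; the robot and the scene stay as the last step left them, time stands still between calls to the robot, and variables do not carry over. Pictures are saved under pics/ and viewed, at most 10 in all, crops included, and the job is handed in when it is done.

```bash
ls; mkdir -p pics; python3 - <<'E'
from bench import arm
import cv2,numpy as np
s=arm.get_state(); print(s)
for n in("scene","top"):
    f=arm.grab_frame(n); cv2.imwrite(f"pics/{n}0.png",f["img"]); print(n,{k:v for k,v in f.items() if k!="img"})
E
```

```text
pics
{'time': 0.0, 'joint_positions': array([-9.26281383e-01,  4.08425966e-02,  8.37964742e-02, -4.37206015e-04,
       -1.61548918e+00, -3.33695445e-01]), 'dq': array([-3.75801270e-05,  7.84990384e-04, -6.41976690e-04,  1.01728468e-03,
        6.98403996e-04,  5.35315808e-04]), 'joint_efforts': array([ 2.24601979e-03, -3.68196416e+01,  3.47426569e+01,  6.93268687e+00,
       -5.25342199e-03,  7.56093641e-06]), 'ee_pos': array([ 183.47236225, -570.9197312 ,  230.25871748]), 'eef_rot': array([[-9.52077342e-01, -3.05856585e-01, -6.95644945e-04],
       [-3.05857336e-01,  9.52075921e-01,  1.65253687e-03],
       [ 1.56867517e-04,  1.78611102e-03, -9.99998393e-01]]), 'wrist_force': array([0.54463852, 0.3982068 , 0.52675009]), 'torque': array([ 0.06406058, -0.03694772,  0.02789685]), 'finger_force': 0.0, 'finger_gap': 85.52939698824974}
scene {'fov_y': 56.20541420066066, 'cx': 278.5507747784792, 'cy': 209.9304628344538, 'k1': -0.053267369885695526, 'R': array([[-0.80299824, -0.59564515,  0.02001688],
       [-0.40268681,  0.51749576, -0.75501091],
       [ 0.43935994, -0.61433296, -0.65540663]]), 't': array([355.77090324, 321.66259421, 820.5953097 ])}
top {'fov_y': 56.178137336187035, 'cx': 276.3941653277902, 'cy': 209.67847897797805, 'k1': 0.0017895248191733177, 'R': array([[-9.85296681e-04, -9.99816153e-01, -1.91491470e-02],
       [-9.85636641e-01,  4.20482057e-03, -1.68827521e-01],
       [ 1.68877001e-01,  1.87077558e-02, -9.85459577e-01]]), 't': array([ -36.03469706,  530.31730143, 1230.71740105])}
```

View pics/scene0.png

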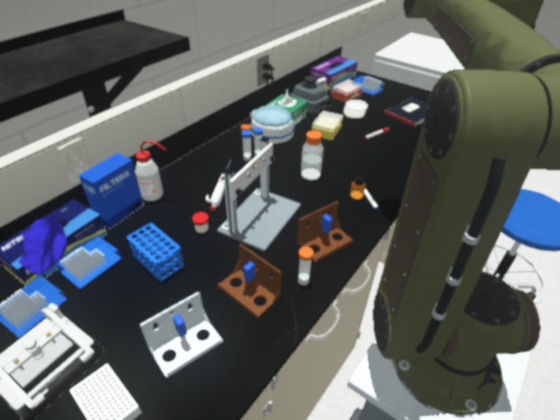

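View pics/top0.png

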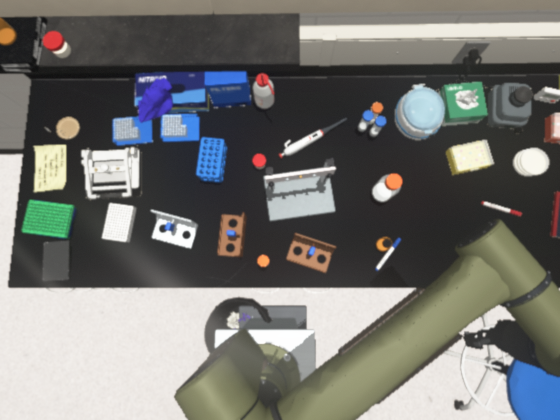

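The aluminium shelf with the blue handle is at scene (182,335) and top (174,229). The look-alikes at top (231,234) and (310,252) are brown, so they are not meant. The stand is at top (300,190). I'll confirm this with an enlarged crop.

```bash
cat > h.py <<'E'
import numpy as np,cv2
def ray(f,u,v,R=None,t=None):
    R=f["R"] if R is None else R; t=f["t"] if t is None else t
    F=f["img"].shape[0]/2/np.tan(np.radians(f["fov_y"]/2))
    d=np.array([(u-f["cx"])/F,(v-f["cy"])/F]); s=d.copy()
    for _ in range(20): s=d/(1+f["k1"]*(s@s))
    return -R.T@t, R.T@np.array([s[0],s[1],1.])
def onz(f,u,v,z,**k):
    c,d=ray(f,u,v,**k); return c+d*(z-c[2])/d[2]
def proj(f,X,R=None,t=None):
    R=f["R"] if R is None else R; t=f["t"] if t is None else t
    F=f["img"].shape[0]/2/np.tan(np.radians(f["fov_y"]/2))
    p=R@np.asarray(X,float)+t; s=p[:2]/p[2]; s=s*(1+f["k1"]*(s@s)); return s*F+[f["cx"],f["cy"]]
def wristRt(f,s):
    H=f["hand_eye"]; Rw=s["eef_rot"]@H[:3,:3]; c=s["eef_rot"]@H[:3,3]+s["ee_pos"]
    return dict(R=Rw.T,t=-Rw.T@c)
E
python3 - <<'E'
from bench import arm
import cv2,numpy as np
from h import *
T=arm.grab_frame("top");S=arm.grab_frame("scene")
def c(f,x,y,w,h,k): return cv2.resize(f["img"][y:y+h,x:x+w],(w*k,h*k),interpolation=cv2.INTER_CUBIC)
o=np.zeros((600,800,3),np.uint8)
for im,x,y in((c(T,140,200,80,60,5),0,0),(c(T,255,155,90,70,4),400,0),(c(S,130,280,100,100,3),0,300),(c(S,205,135,100,75,4),400,300)):
    o[y:y+im.shape[0],x:x+im.shape[1]]=im
cv2.imwrite("pics/c1.png",o)
for n,f in(("T",T),("S",S)):
    hsv=cv2.cvtColor(f["img"],cv2.COLOR_BGR2HSV)
    m=cv2.inRange(hsv,(105,110,50),(128,255,255))
    k,l,st,ce=cv2.connectedComponentsWithStats(m)
    print(n,[(st[i].tolist(),ce[i].round(1).tolist()) for i in range(1,k) if st[i,4]>15])
for u,v,z in((174,229,92),(300,190,13),(263,261,106),(387,187,100),(384,244,66)): print(onz(T,u,v,z))
E
```

```text
T [([112, 70, 139, 113, 6446], [188.7, 111.7]), ([362, 110, 12, 11, 96], [367.2, 115.0]), ([375, 115, 12, 12, 108], [380.7, 120.8]), ([164, 223, 10, 7, 53], [168.5, 226.5]), ([227, 231, 8, 5, 38], [230.5, 233.0]), ([393, 237, 8, 11, 52], [396.5, 242.0]), ([308, 247, 7, 8, 40], [311.2, 250.5]), ([507, 359, 53, 61, 2632], [533.1, 391.8])]
S [([325, 60, 31, 15, 202], [340.2, 66.8]), ([339, 75, 26, 10, 106], [356.1, 78.7]), ([363, 83, 21, 13, 108], [373.4, 90.6]), ([252, 128, 11, 7, 55], [257.5, 130.5]), ([240, 130, 11, 7, 62], [245.5, 133.3]), ([0, 153, 143, 154, 8817], [75.5, 230.0]), ([502, 189, 58, 61, 2639], [534.1, 220.6]), ([321, 213, 12, 20, 160], [326.2, 222.3]), ([125, 221, 60, 62, 2258], [155.5, 250.5]), ([243, 261, 12, 21, 189], [249.0, 270.6]), ([0, 311, 45, 27, 474], [21.5, 324.0]), ([173, 314, 13, 22, 179], [179.4, 324.0])]
[462.53908281 280.12677632  92.        ]
[ 602.17076924 -115.93415854   13.        ]
[362.75091527   2.0023117  106.        ]
[ 590.89439872 -382.8415751   100.        ]
[ 416.39775202 -373.82995547   66.        ]
```

View pics/c1.png

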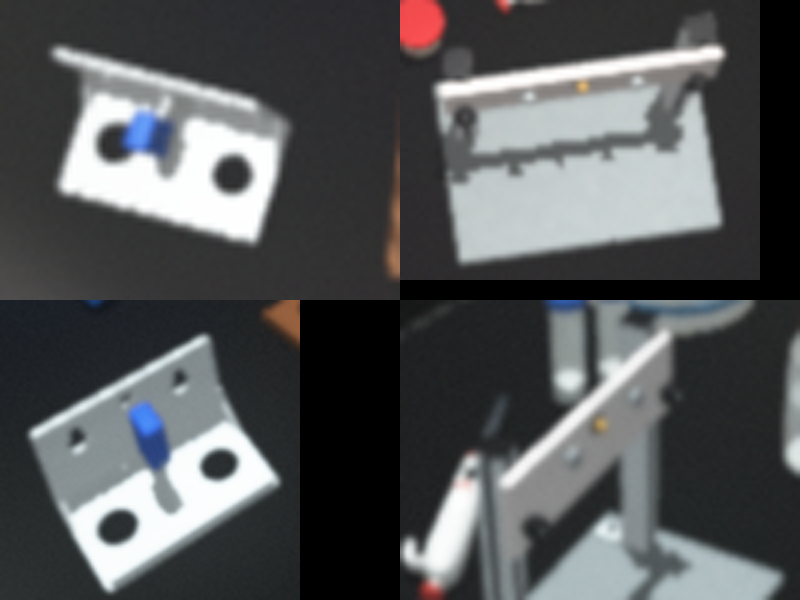

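Confirmed: bright aluminium shelf with blue handle. Screws and brass button are visible in both views: top (287.5,179.3), (300.8,176.8) and (314.5,175.5); scene (248.3,174.3), (255.3,166.3) and (264,159).

```bash
cat >> h.py <<'E'
def tri(rays):
    A=0;b=0
    for c,d in rays:
        d=d/np.linalg.norm(d);M=np.eye(3)-np.outer(d,d);A=A+M;b=b+M@c
    X=np.linalg.solve(A,b); return X,[np.linalg.norm(np.cross(X-c,d/np.linalg.norm(d))) for c,d in rays]
E
python3 - <<'E'
from bench import arm
from h import *
T=arm.grab_frame("top");S=arm.grab_frame("scene")
P=dict(sl=((287.5,179.25),(248.25,174.25)),lat=((300.75,176.75),(255.25,166.25)),sr=((314.5,175.5),(264,159)),
barL=((264.5,177.5),(230.5,182)),barR=((335,168),(272,143.5)),
baseL=((269.5,220.5),None),baseR=((335.3,211.5),None),
plTL=((150.6,209.8),(140,324.3)),plTR=((192,221),(199,292.3)),hL=((163.4,228.6),(169.3,355.3)),hR=((186.4,234.8),(203.3,334.7)),lipL=((152,238),(166,376.7)),lipR=((191.5,248.3),(223,340.7)),han=((169.3,225),(177.5,318)))
X={}
for k,(a,b) in P.items():
    if b is None: X[k]=onz(T,*a,13);print(k,X[k].round(1));continue
    X[k],r=tri([ray(T,*a),ray(S,*b)]);print(k,X[k].round(1),np.round(r,1))
    if k in("hL","hR"):print("  onz T,S",onz(T,*a,4).round(1),onz(S,*b,4).round(1))
    if k in("han","plTL","plTR"):print("  onz T,S",onz(T,*a,92).round(1),onz(S,*b,92).round(1))
def yaw(a,b): v=X[a]-X[b];return np.degrees(np.arctan2(-v[0],v[1]))
for a,b in(("sl","sr"),("barL","barR"),("baseL","baseR"),("plTL","plTR"),("hL","hR"),("lipL","lipR")):print(a,b,yaw(a,b).round(1),np.linalg.norm(X[a]-X[b]).round(1))
E
```

```text
sl [597.9 -72.5 178.9] [0.3 0.3]
lat [ 605.5 -111.1  179.4] [0.8 0.8]
sr [ 608.5 -151.6  180. ] [0.4 0.4]
barL [599.3  -6.1 192.9] [0.5 0.5]
barR [ 626.7 -210.4  193.6] [0.1 0.1]
baseL [499.4 -14.   13. ]
baseR [ 528.7 -231.9   13. ]
plTL [523.5 356.8  90.7] [0.2 0.2]
  onz T,S [523.4 356.5  92. ] [522.4 357.1  92. ]
plTR [488.8 226.5  86.5] [0.7 0.7]
  onz T,S [487.4 224.8  92. ] [485.9 229.4  92. ]
hL [475.5 341.8   0.9] [0.5 0.5]
  onz T,S [474.7 340.6   4. ] [474.3 342.9   4. ]
hR [453.9 263.2   1.4] [0.2 0.2]
  onz T,S [453.7 262.7   4. ] [452.4 264.1   4. ]
lipL [444.2 378.2   2.7] [0.8 0.8]
lipR [410.1 246.   -1.8] [0.9 0.9]
han [477.2 298.3  85.5] [1.5 1.5]
  onz T,S [475.1 295.4  92. ] [474.6 301.3  92. ]
sl sr 7.7 79.8
barL barR 7.6 206.2
baseL baseR 7.7 219.9
plTL plTR -14.9 134.9
hL hR -15.4 81.5
lipL lipR -14.5 136.6
```

```bash
cat > go.py <<'E'
import sys,numpy as np
from bench import arm
from scipy.spatial.transform import Rotation as Ro
# target tcp x y z and yaw (deg) of tool y axis, tool pointing down -> row
def row(p,yaw):
    s=arm.get_state();R=s["eef_rot"];a=np.radians(yaw)
    y=np.array([np.cos(a),np.sin(a),0]);z=np.array([0,0,-1.]);T=np.c_[np.cross(y,z),y,z]
    return (np.degrees(Ro.from_matrix(R.T@T).as_rotvec())/6).round(2),(R.T@(np.array(p)-s["ee_pos"])/10).round(2)
if __name__=="__main__":
    v=list(map(float,sys.argv[1:])); print(*row(v[:3],v[3]))
    s=arm.get_state();print(s["time"],s["joint_positions"].round(2),s["ee_pos"].round(1),"F",s["wrist_force"].round(1))
E
python3 -m pendant '[[[0,0,-1.4,-8,9.2,0,1],[0,0,-2.8,-16,18.5,0,1],[0,0,-4.2,-25,28,0,1],[0,0,-5.6,-33,37,0,1],[0,0,-7,-41,46.8,0,1]]]'; python3 go.py 440 50 235 255
```

```text
time: 0.8
ee_pos: [283.7, -340.4, 231.2]
eef_rot: [[-0.498, -0.867, 0.0], [-0.867, 0.498, -0.0], [-0.0, -0.0, -1.0]]
wrist_force: [1.2, -0.5, -0.6]
finger_gap: 85.4
finger_force: 0.0
[ -0.    -0.   -17.48] [-41.64   5.9   -0.37]
0.8 [-0.42 -0.39 -0.29 -0.   -1.67 -0.1 ] [ 283.7 -340.4  231.2] F [ 1.2 -0.5 -0.6]
```

```bash
python3 -m pendant '[[[0,0,-1.4,-8.3,1.2,0,1],[0,0,-2.8,-16.6,2.4,0,1],[0,0,-4.2,-25,3.5,0,1],[0,0,-5.6,-33,4.7,0,1],[0,0,-7,-41,6,0,0.7]]]' >/dev/null; python3 go.py 476 298 200 255
```

```text
[-2.000e-02 -1.000e-02 -1.047e+01] [-37.64 -18.2    3.21]
1.3 [ 0.24 -0.54 -0.39 -0.   -1.72 -0.03] [ 377.4 -108.3  231.8] F [ 0.8 -1.   0.3]
```

```bash
python3 -m pendant '[[[0,0,-1.4,-4.5,-2,0,0.7],[0,0,-2.8,-9,-4.2,0,0.7],[0,0,-4.2,-13.5,-6.5,0,0.7],[0,0,-5.6,-18,-8.5,0,0.7],[0,0,-7,-22,-10.6,1,0.7]]]' >/dev/null; python3 go.py 476 298 200 255
```

```text
[-0.03 -0.02 -3.46] [ -6.64 -15.99   2.33]
1.8 [ 0.74 -0.36 -0.28  0.   -1.64  0.21] [436.3 129.4 222.8] F [ 0.7 -0.4  0.9]
```

```bash
python3 -m pendant '[[[0,0,-1.2,-1.7,-4,0.6,0.7],[0,0,-2.4,-3.4,-8,1.2,0.7],[0,0,-3.46,-5,-12,1.8,0.7],[0,0,-3.46,-6.64,-16,2.33,0.7],[0,0,-3.46,-6.64,-16,2.33,0.7]]]' >/dev/null; python3 go.py 476 298 200 255; python3 - <<'E'
from bench import arm
from h import *
s=arm.get_state();f=arm.grab_frame("wrist");cv2.imwrite("pics/w1.png",f["img"])
print(f["hand_eye"].round(2),f["fov_y"])
k=wristRt(f,s); import pickle;pickle.dump((f,s),open("w1.pkl","wb"))
print(proj(f,[476,298,92],**k),proj(f,[510,289,92],**k))
E
```

```text
[ 0.04  0.03 -0.04] [-0.02  0.05 -0.56]
2.3 [ 0.92 -0.06 -0.08 -0.   -1.55  0.39] [476.3 298.4 194.4] F [-0.1  0.2 -0.7]
[[   0.     -0.95   -0.32   82.06]
 [   1.      0.     -0.     -0.17]
 [   0.     -0.32    0.95 -142.25]
 [   0.      0.      0.      1.  ]] 65.27352062617608
[278.44515976 207.84439585] [278.11137054 163.56896525]
```

View pics/w1.png

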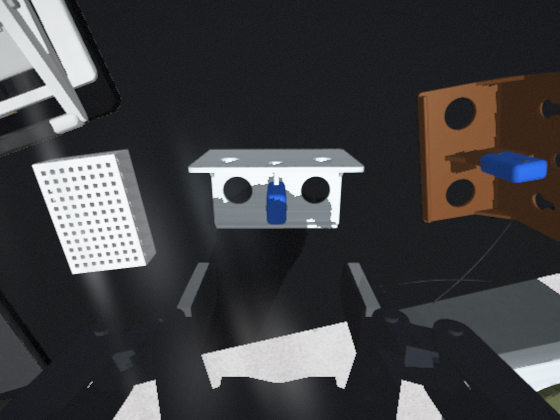

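The wrist view shows the shelf squarely. The plate's top edge runs from (189,169) to (364,169), and the handle top is at about (277,209) against a predicted (278,208). Position and yaw agree; I'll check the numbers, then descend.

```bash
python3 - <<'E'
import pickle
from h import *
f,s=pickle.load(open("w1.pkl","rb"));k=wristRt(f,s);R=s["eef_rot"]
im=f["img"];hsv=cv2.cvtColor(im,cv2.COLOR_BGR2HSV)
m=cv2.inRange(hsv,(105,130,140),(128,255,255));m[:,400:]=0;m[:170]=0;m[240:]=0
ys,xs=np.nonzero(m);print(np.percentile(xs,[2,50,98]),np.percentile(ys,[2,50,98]),len(xs))
for r in range(176,226,4): 
    b=cv2.inRange(hsv[r:r+1,240:310],(105,100,40),(128,255,255))[0].nonzero()[0]+240; print(r,b.min() if len(b) else 0,b.max() if len(b) else 0,hsv[r,277])
g=im.max(2)
for c in (195,215,240,276,310,340,357): 
    col=g[140:185,c].astype(int);print(c,col.tolist())
E
```

```text
[268.32 278.   285.  ] [184.32 197.   201.68] 117
176 0 0 [100   9 249]
180 0 0 [ 96   5 251]
184 269 283 [104  11 250]
188 268 284 [110 198 129]
192 267 285 [110 209 132]
196 267 285 [110 202 222]
200 267 285 [110 199 124]
204 267 285 [111 193 123]
208 266 285 [110 198 121]
212 267 285 [110 194 122]
216 267 285 [110 200 121]
220 267 285 [110 202 120]
224 272 278 [112 108 123]
195 [37, 37, 37, 35, 43, 41, 40, 41, 42, 41, 44, 41, 44, 43, 43, 46, 44, 46, 47, 53, 86, 125, 140, 143, 144, 142, 142, 196, 246, 246, 247, 248, 233, 58, 57, 59, 60, 60, 60, 61, 61, 61, 62, 60, 63]
215 [39, 36, 38, 38, 39, 39, 39, 42, 49, 96, 147, 147, 146, 146, 149, 146, 146, 146, 147, 146, 145, 144, 143, 145, 146, 143, 153, 215, 249, 249, 250, 251, 251, 249, 251, 250, 249, 249, 249, 249, 249, 249, 248, 248, 247]
240 [37, 35, 35, 31, 35, 35, 34, 34, 53, 104, 147, 150, 146, 148, 149, 147, 146, 147, 148, 147, 145, 143, 143, 144, 145, 144, 158, 220, 250, 251, 251, 251, 251, 250, 251, 251, 238, 95, 45, 42, 43, 45, 47, 45, 46]
276 [34, 32, 27, 32, 32, 29, 30, 31, 53, 106, 147, 145, 144, 145, 144, 147, 146, 146, 145, 144, 143, 206, 251, 241, 137, 142, 156, 220, 252, 251, 251, 251, 250, 249, 249, 249, 248, 250, 251, 251, 251, 252, 252, 253, 250]
310 [32, 32, 34, 31, 32, 33, 33, 32, 57, 111, 147, 143, 146, 146, 146, 146, 146, 144, 141, 142, 143, 143, 143, 141, 143, 139, 171, 236, 252, 251, 250, 249, 251, 252, 253, 253, 250, 217, 33, 31, 32, 28, 31, 32, 32]
340 [30, 35, 32, 34, 32, 31, 35, 36, 62, 116, 144, 144, 145, 146, 144, 144, 145, 143, 143, 141, 144, 143, 143, 145, 141, 139, 171, 235, 252, 250, 248, 246, 225, 178, 195, 202, 223, 249, 251, 250, 249, 247, 245, 244, 241]
357 [35, 32, 35, 32, 35, 30, 35, 29, 33, 30, 33, 31, 32, 34, 34, 32, 34, 32, 31, 43, 83, 129, 144, 143, 142, 141, 170, 235, 251, 250, 248, 236, 142, 29, 32, 35, 33, 32, 30, 31, 29, 32, 30, 30, 28]
```

```bash
python3 - <<'E'
import pickle
from h import *
f,s=pickle.load(open("w1.pkl","rb"));k=wristRt(f,s);R=s["eef_rot"]
for p in((276.3,166.5),(276,222.5),(276,197),(195,166.7),(357,166.3)):
    X=onz(f,*p,92,**k);print(X.round(1),(R.T@(X-s["ee_pos"])).round(1))
E
```

```text
[508.2 290.9  92. ] [ 33.1  -1.6 102.3]
[464.6 303.1  92. ] [-12.2  -2.  102.5]
[485.1 297.5  92. ] [  9.   -1.9 102.4]
[524.2 350.1  92. ] [ 32.9 -62.9 102.1]
[492.3 232.1  92. ] [ 33.2  59.3 102.6]
```

```bash
python3 -m pendant '[[[0,0,0,0,-0.18,3,0.7],[0,0,0,0,-0.18,6.5,0.7],[0,0,0,0,-0.18,10,0.7],[0,0,0,0,-0.18,13,0.7],[0,0,0,0,-0.18,14,0.7]]]' ; python3 go.py 475.3 300 50 255
```

```text
time: 2.85
ee_pos: [475.9, 294.8, 54.9]
eef_rot: [[0.964, -0.267, -0.004], [-0.267, -0.964, -0.003], [-0.003, 0.004, -1.0]]
wrist_force: [0.7, 0.7, 0.3]
finger_gap: 59.8
finger_force: 0.0
[ 0.04  0.03 -0.08] [-0.19 -0.48  0.49]
2.85 [ 0.91 -0.01 -0.29 -0.   -1.3   0.39] [475.9 294.8  54.9] F [0.7 0.7 0.3]
```

```bash
python3 - <<'E'
from bench import arm
from h import *
arm.grab_frame("top")
s=arm.get_state();f=arm.grab_frame("wrist");cv2.imwrite("pics/w2.png",f["img"]);k=wristRt(f,s)
print(s["ee_pos"],s["time"])
hsv=cv2.cvtColor(f["img"],cv2.COLOR_BGR2HSV)
m=cv2.inRange(hsv,(105,100,40),(128,255,255))
n,l,st,ce=cv2.connectedComponentsWithStats(m)
for i in range(1,n):
    if st[i,4]>200:
        print(st[i],ce[i].round(1)); x,y,w,h,_=st[i]
        X=onz(f,x+w/2-.5,y+h-1,92,**k);print(X.round(1),(s["eef_rot"].T@(X-s["ee_pos"])).round(1))
E
```

```text
[476.10278533 295.07234243  55.12103671] 2.9
[ 247  259   41   94 3505] [267.3 307.1]
[464.3 303.3  92. ] [-13.7  -4.6 -36.9]
```

View pics/w2.png

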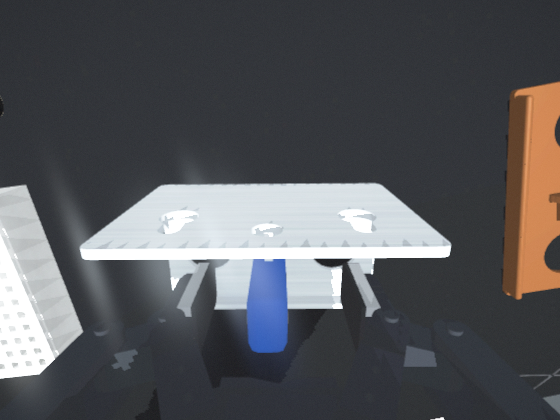

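The wrist view has the handle at (267,307) between the open fingers, 4.6 mm off to −y of the tool. I'll correct that and close.

```bash
python3 -m pendant '[[[0,0,0,0,-0.23,0.3,0.6],[0,0,0,0,-0.46,0.5,0.6],[0,0,0,0,-0.46,0.5,0.6],[0,0,0,0,-0.46,0.5,0.3],[0,0,0,0,-0.46,0.5,0.2]]]' 60;  python3 -m pendant '[[[0,0,0,0,0,0,0],[0,0,0,0,0,0,0],[0,0,0,0,0,0,0],[0,0,0,0,0,0,0],[0,0,0,0,0,0,0]]]' 60; python3 go.py 475.3 300 50 255
```

```text
time: 3.45
ee_pos: [478.6, 301.4, 53.5]
eef_rot: [[0.964, -0.266, 0.0], [-0.266, -0.964, 0.0], [0.0, -0.001, -1.0]]
wrist_force: [-1.1, -0.7, -1.2]
finger_gap: 23.0
finger_force: 0.0
time: 3.95
ee_pos: [478.7, 301.3, 53.5]
eef_rot: [[0.964, -0.266, 0.0], [-0.266, -0.964, 0.0], [0.0, -0.0, -1.0]]
wrist_force: [-0.9, -0.2, 4.7]
finger_gap: 15.3
finger_force: 59.2
[-0.   -0.   -0.07] [-0.29  0.22  0.35]
3.95 [ 0.92  0.   -0.28  0.   -1.29  0.38] [478.7 301.3  53.5] F [-0.9 -0.2  4.7]
```

Gripped, at TCP height 53.5 mm in the shelf frame and shelf x ≈ −34. Lifting next.

```bash
python3 -m pendant '[[[0,0,0,0,0,-0.5,0],[0,0,0,0,0,-2,0],[0,0,0,0,0,-5,0],[0,0,0,0,0,-9,0],[0,0,0,0,0,-12.5,0]]]';  python3 go.py 520 -50 178 277.65
```

```text
time: 4.45
ee_pos: [478.5, 301.0, 180.4]
eef_rot: [[0.964, -0.266, 0.0], [-0.266, -0.964, 0.0], [0.0, -0.0, -1.0]]
wrist_force: [-0.5, 0.7, -2.4]
finger_gap: 15.1
finger_force: 58.7
[-0.   -0.   -3.85] [13.34 32.73  0.23]
4.45 [ 0.92 -0.05 -0.1   0.   -1.52  0.38] [478.5 301.  180.4] F [-0.5  0.7 -2.4]
```

```bash
python3 -m pendant '[[[0,0,-0.4,0.8,2,0,0],[0,0,-0.8,2,5,0,0],[0,0,-1.3,4,10,0,0],[0,0,-1.8,6,15,0,0],[0,0,-2.2,8,20,0,0]]]'>/dev/null;  python3 go.py 532 -121 176 277.65
```

```text
[-0.   -0.   -1.62] [ 3.9  21.67  0.26]
4.95 [ 0.59 -0.2  -0.24 -0.   -1.53  0.95] [500.8  97.  178.7] F [ 1.2  0.5 -3.5]
```

```bash
python3 -m pendant '[[[0,0,-0.5,1,5,0.1,0],[0,0,-1,2,10,0.1,0],[0,0,-1.4,3,15,0.2,0],[0,0,-1.6,3.6,19,0.2,0],[0,0,-1.6,3.9,21,0.2,0]]]'>/dev/null; python3 -m pendant '[[[0,0,0,0,0,0,0],[0,0,0,0,0,0,0],[0,0,0,0,0,0,0],[0,0,0,0,0,0,0],[0,0,0,0,0,0,0]]]' ; python3 go.py 532 -121 176 277.65
python3 - <<'E'
from bench import arm
from h import *
import pickle
T=arm.grab_frame("top");S=arm.grab_frame("scene");s=arm.get_state();W=arm.grab_frame("wrist")
pickle.dump((T,S,W,s),open("a.pkl","wb"))
def c(f,x,y,w,h,k): return cv2.resize(f["img"][y:y+h,x:x+w],(w*k,h*k),interpolation=cv2.INTER_CUBIC)
o=np.zeros((600,800,3),np.uint8)
for im,x,y in((c(T,255,155,80,60,5),0,0),(c(S,205,130,80,60,5),400,0),(cv2.resize(W["img"],(400,300)),0,300)):
    o[y:y+im.shape[0],x:x+im.shape[1]]=im
cv2.imwrite("pics/a1.png",o)
E
```

```text
time: 5.95
ee_pos: [532.0, -111.9, 176.1]
eef_rot: [[0.992, 0.13, 0.0], [0.13, -0.992, 0.0], [0.0, -0.0, -1.0]]
wrist_force: [-0.8, 0.4, -2.9]
finger_gap: 15.2
finger_force: 59.1
[-0.   -0.   -0.03] [-0.12  0.9   0.01]
5.95 [ 0.16 -0.11 -0.16 -0.   -1.52  1.54] [ 532.  -111.9  176.1] F [-0.8  0.4 -2.9]
```

View pics/a1.png

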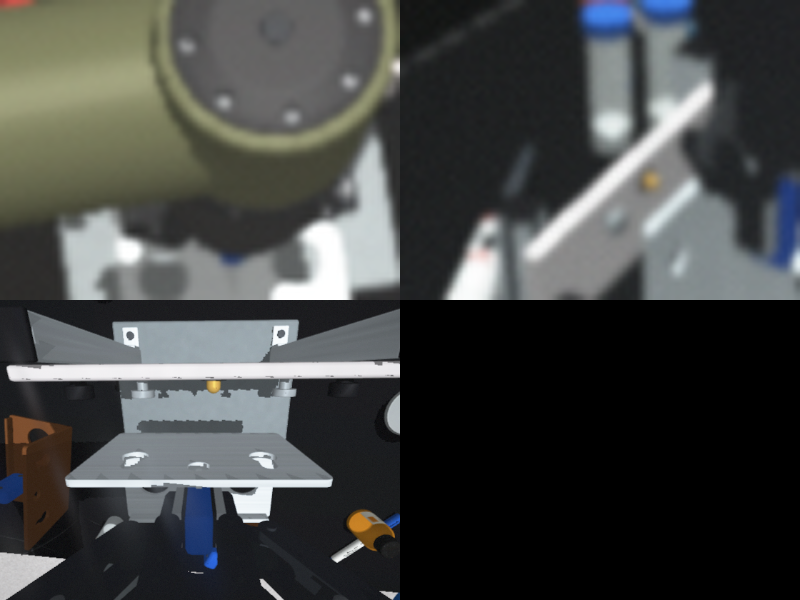

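The wrist view shows the bar front with its screws (full-resolution ≈(197,123) and (398,124)), the brass button (300,119), and the shelf's back face with its keyholes. I'll enlarge it for measuring.

```bash
python3 - <<'E'
from h import *
import pickle
T,S,W,s=pickle.load(open("a.pkl","rb"));k=wristRt(W,s)
I=W["img"]
a=cv2.resize(I[85:155,160:440],None,fx=2.85,fy=4,interpolation=cv2.INTER_CUBIC)
b=cv2.resize(I[180:255,160:440],None,fx=2.85,fy=4,interpolation=cv2.INTER_CUBIC)
cv2.imwrite("pics/a2.png",np.vstack([a,b]))
hsv=cv2.cvtColor(I,cv2.COLOR_BGR2HSV);m=cv2.inRange(hsv,(12,120,100),(30,255,255));m[150:]=0
n,l,st,ce=cv2.connectedComponentsWithStats(m);print([(st[i],ce[i]) for i in range(1,n) if st[i,4]>20])
o=np.array([532.0,-111.9,176.1-53.5]);R=s["eef_rot"];o=o+R@[33.6,0,0]
def sh(p): return o+R@np.array([p[0],-p[1],0])+[0,0,p[2]]
for nme,p in dict(kl=(0,40,59),kr=(0,-40,59),la=(0,0,75),tl=(0,67.5,92),tr=(0,-67.5,92),bl=(0,67.5,0),br=(0,-67.5,0),ft=(-48,0,92)).items(): print(nme,proj(W,sh(p),**k).round(1))
ex=np.array([.991,.133,0]);ey=np.array([-.133,.991,0]);O=np.array([612.5,-110,0])
for nme,p in dict(sl=(-9.8,40,179),sr=(-9.8,-40,179),bt=(-8,0,179),btl=(0,103,195),btr=(0,-103,195)).items():print(nme,proj(W,O+ex*p[0]+ey*p[1]+[0,0,p[2]],**k).round(1))
E
```

```text
[(array([290, 113,  19,  17, 280], dtype=int32), array([298.70357143, 120.15357143]))]
kl [187.5 213.6]
kr [368.3 213.6]
la [277.8 227.1]
tl [ 83.3 245.3]
tr [472.4 245.4]
bl [167.9 181.4]
br [388.2 181.5]
ft [277.8 356.6]
sl [202.1 128.4]
sr [395.2 127.7]
bt [298.6 123.6]
btl [ 14.8 105. ]
btr [589.4 102.8]
```

View pics/a2.png

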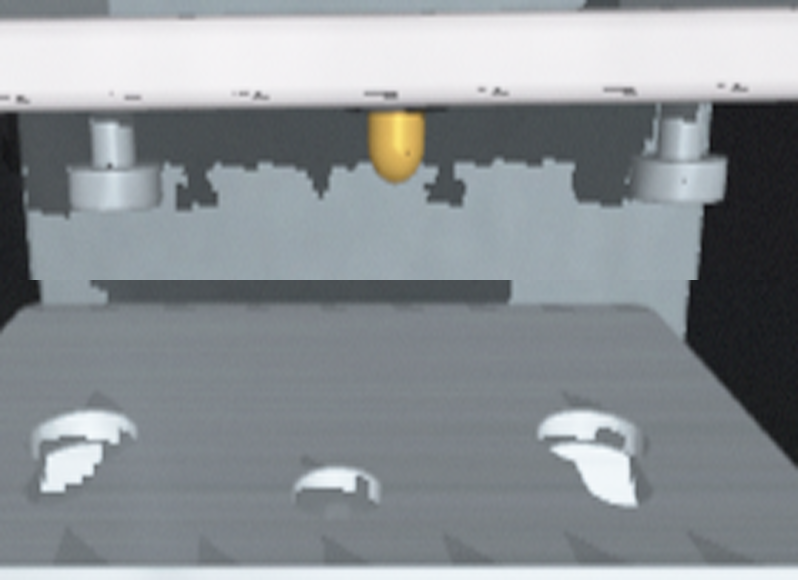

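```bash
python3 - <<'E'
from h import *
import pickle
T,S,W,s=pickle.load(open("a.pkl","rb"));g=W["img"].max(2).astype(int)
for c in (110,150,277,400,450): print(c,[(r,g[r,c]) for r in range(236,264,1)])
for r in (244,248,251,253,255,257):
    print(r,"L",g[r,76:112].tolist(),"R",g[r,446:482].tolist())
E
```

```text
110 [(236, np.int64(131)), (237, np.int64(133)), (238, np.int64(135)), (239, np.int64(135)), (240, np.int64(131)), (241, np.int64(131)), (242, np.int64(134)), (243, np.int64(132)), (244, np.int64(132)), (245, np.int64(135)), (246, np.int64(135)), (247, np.int64(132)), (248, np.int64(135)), (249, np.int64(133)), (250, np.int64(131)), (251, np.int64(167)), (252, np.int64(231)), (253, np.int64(240)), (254, np.int64(241)), (255, np.int64(240)), (256, np.int64(241)), (257, np.int64(242)), (258, np.int64(243)), (259, np.int64(243)), (260, np.int64(244)), (261, np.int64(231)), (262, np.int64(122)), (263, np.int64(22))]
150 [(236, np.int64(132)), (237, np.int64(136)), (238, np.int64(139)), (239, np.int64(135)), (240, np.int64(132)), (241, np.int64(134)), (242, np.int64(135)), (243, np.int64(136)), (244, np.int64(134)), (245, np.int64(139)), (246, np.int64(136)), (247, np.int64(136)), (248, np.int64(133)), (249, np.int64(126)), (250, np.int64(122)), (251, np.int64(159)), (252, np.int64(226)), (253, np.int64(237)), (254, np.int64(237)), (255, np.int64(237)), (256, np.int64(239)), (257, np.int6
[... 3319 characters left out ...]
3, 31, 29, 31, 32, 29, 30]
255 L [57, 58, 60, 59, 59, 60, 61, 60, 61, 61, 62, 62, 63, 62, 62, 89, 165, 220, 226, 229, 234, 236, 237, 237, 237, 240, 240, 240, 240, 240, 240, 240, 240, 241, 240, 240] R [244, 244, 243, 244, 244, 244, 244, 244, 244, 244, 244, 243, 242, 242, 241, 236, 233, 228, 176, 64, 27, 31, 32, 31, 28, 30, 33, 35, 29, 34, 29, 31, 31, 31, 31, 29]
257 L [55, 58, 57, 56, 60, 58, 62, 60, 60, 63, 61, 63, 63, 64, 63, 65, 140, 213, 227, 228, 233, 238, 237, 238, 239, 241, 240, 241, 242, 242, 242, 242, 242, 242, 242, 242] R [240, 240, 240, 240, 240, 240, 239, 240, 239, 239, 239, 238, 238, 238, 236, 232, 231, 223, 163, 29, 31, 30, 31, 28, 30, 27, 30, 29, 31, 26, 32, 29, 30, 27, 33, 32]
```

```bash
cat > fit.py <<'E'
from h import *
from scipy.optimize import least_squares
from scipy.spatial.transform import Rotation as Ro
# nominal camera axes in shelf/stand-like frame (x back,y left,z up): cam x=-y, cam y=-(x), forward=-z, tilted
def cam(f,P,c,phi,psi):
    fw=np.array([-np.sin(phi),0,-np.cos(phi)]);r=np.array([0,-1.,0]);d=np.cross(fw,r)
    R=np.array([r,d,fw])@Ro.from_euler("z",psi).as_matrix()
    c=np.asarray(c,float);return proj(f,P,R=R,t=-R@c)
def fit(f,sh,st,bar,phi0=np.radians(18.5),free=True):
    # returns shelf-camera pos, stand-camera pos, psi, phi
    def res(q):
        ph=q[7] if free else phi0; e=[]
        for p,u in sh: e+=list(cam(f,p,q[:3],ph,0)-u)
        for p,u in st:
            d=cam(f,p,q[3:6],ph,q[6])-u; e+=[x for x,k in zip(d,u) if not np.isnan(k)]
        for u,v in bar: # bar top front edge
            a=cam(f,(0,-70,16),q[3:6],ph,q[6]);b=cam(f,(0,70,16),q[3:6],ph,q[6])
            e.append(a[1]+(b[1]-a[1])*(u-a[0])/(b[0]-a[0])-v)
        e.append((q[7]-phi0)/np.radians(1)); return e
    r=least_squares(res,[47,0,195,0,0,140,0,phi0],loss="soft_l1");q=r.x
    print("phi",np.degrees(q[7]).round(2),"psi deg",np.degrees(q[6]).round(2),"resid",np.round(r.fun,1))
    print("shelf cam",q[:3].round(1),"stand cam",q[3:6].round(1))
    # shelf origin in stand-axis frame
    d=q[3:6]-Ro.from_euler("z",-q[6]).as_matrix()@q[:3]
    print("shelf origin minus (stand front, mid, screw axis):",d.round(1),"-> keyhole rel screws z",(d[2]+59).round(1)); return q,d
E
python3 - <<'E'
from fit import *
import pickle
T,S,W,s=pickle.load(open("a.pkl","rb"))
up=lambda x,y:np.array([160+x/2.85-.32,85+y/4-.37]);lo=lambda x,y:np.array([160+x/2.85-.32,180+(y-280)/4-.37])
sh=[((0,67.5,0),(167,186.4)),((0,-67.5,0),(387.2,186.2)),((0,67.5,92),(91.2,251.2)),((0,-67.5,92),(465,251.2)),((-4,67.5,92),(91.5,261.9)),((-4,-67.5,92),(465,261.9)),
((0,40,50.5),lo(84.5,411)),((0,-40,50.5),lo(589,411)),((0,0,68.5),lo(337,468))]
n=np.nan
st=[((-9.8,46.5,0),up(70,203)),((-9.8,33.5,0),up(160,203)),((-9.8,-33.5,0),up(634,197)),((-9.8,-46.5,0),up(726,197)),((-8,0,0),up(397,183))]
bar=[up(5,110),up(400,106),up(790,103)]
for fr in(True,False): fit(W,sh,st,bar,free=fr)
E
```

```text
phi 18.66 psi deg 0.39 resid [ 2.9 -0.6 -0.9 -0.4 -1.6  0.2  1.6  0.2  0.1 -0.4 -0.4 -0.4  5.1  0.4
 -4.6  0.4  0.2  0.3 -0.3  0.2  0.3 -0.  -0.1  0.3 -0.1  0.1  0.1 -0.2
 -0.1 -0.1 -0.3  0.2]
shelf cam [ 52.2   0.  198.3] stand cam [  4.5   8.4 134.9]
shelf origin minus (stand front, mid, screw axis): [-47.7   8.7 -63.4] -> keyhole rel screws z -4.4
phi 18.5 psi deg 0.39 resid [ 2.9 -0.3 -1.  -0.1 -1.7  0.1  1.7  0.1  0.  -0.6 -0.3 -0.6  5.1  0.5
 -4.6  0.5  0.2  0.3 -0.3  0.3  0.3  0.  -0.1  0.4 -0.1  0.2  0.1 -0.1
 -0.2 -0.1 -0.3  0. ]
shelf cam [ 51.9   0.  198.4] stand cam [  4.2   8.4 135. ]
shelf origin minus (stand front, mid, screw axis): [-47.7   8.7 -63.4] -> keyhole rel screws z -4.4
```

```bash
python3 -m pendant '[[[0,0,0,0.5,0.3,-0.2,0],[0,0,-0.03,1,0.6,-0.4,0],[0,0,-0.06,1.7,0.87,-0.44,0],[0,0,-0.06,2.2,0.87,-0.44,0],[0,0,-0.06,2.5,0.87,-0.44,0]]]'; python3 -m pendant '[[[0,0,0,0,0,0,0],[0,0,0,0,0,0,0],[0,0,0,0,0,0,0],[0,0,0,0,0,0,0],[0,0,0,0,0,0,0]]]'
python3 - <<'E'
from bench import arm
from h import *
import pickle
S=arm.grab_frame("scene");s=arm.get_state();W=arm.grab_frame("wrist")
pickle.dump((S,W,s),open("b.pkl","wb"));print(s["ee_pos"])
I=W["img"]
a=cv2.resize(I[85:155,160:440],None,fx=2.85,fy=4,interpolation=cv2.INTER_CUBIC)
b=cv2.resize(I[175:210,160:440],None,fx=2.85,fy=4,interpolation=cv2.INTER_CUBIC)
c=cv2.resize(S["img"][145:185,235:295],None,fx=4,fy=4,interpolation=cv2.INTER_CUBIC)
o=np.zeros((600,798,3),np.uint8);o[:280]=a;o[280:420]=b;o[430:590,:240]=c
cv2.imwrite("pics/b1.png",o)
g=I.max(2).astype(int)
for col in (150,277,400): r=g[215:275,col];print(col,215+np.argmax(np.diff(r)),[int(x) for x in r[28:50]])
E
```

```text
time: 6.6
ee_pos: [558.3, -118.2, 179.9]
eef_rot: [[0.991, 0.134, -0.001], [0.134, -0.991, 0.0], [-0.001, -0.0, -1.0]]
wrist_force: [-0.1, 0.2, -2.5]
finger_gap: 15.5
finger_force: 59.2
time: 7.1
ee_pos: [557.7, -118.1, 180.5]
eef_rot: [[0.991, 0.134, 0.0], [0.134, -0.991, 0.0], [0.0, -0.0, -1.0]]
wrist_force: [-0.2, -0.0, -2.8]
finger_gap: 15.2
finger_force: 59.2
[ 557.75579039 -118.14946194  180.49547219]
150 251 [135, 136, 139, 138, 138, 138, 136, 133, 168, 226, 238, 238, 237, 239, 239, 240, 242, 243, 228, 125, 52, 51]
277 226 [133, 135, 138, 138, 138, 136, 133, 133, 174, 236, 245, 244, 245, 244, 244, 242, 227, 129, 133, 137, 131, 119]
400 251 [134, 132, 133, 133, 134, 128, 126, 131, 175, 236, 246, 247, 245, 244, 241, 241, 240, 239, 223, 122, 28, 31]
```

View pics/b1.png

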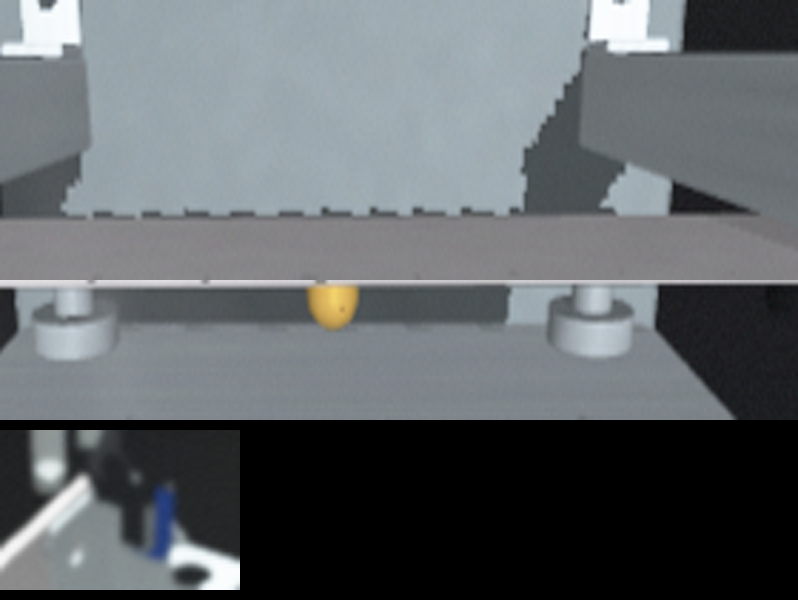

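The heads (crop 75 and 591) line up with the keyholes (84 and 589) to about 0.6 mm. I'll refit the height.

```bash
python3 - <<'E'
from fit import *
import pickle
S,W,s=pickle.load(open("b.pkl","rb"))
L=lambda x,y:np.array([160+x/2.85-.32,180+(y-280)/4-.37])
lo=lambda x,y:np.array([160+x/2.85-.32,175+(y-280)/4-.37])
sh0=[((0,67.5,0),(167,186.4)),((0,-67.5,0),(387.2,186.2)),((0,67.5,92),(91.2,251.2)),((0,-67.5,92),(465,251.2)),((-4,67.5,92),(91.5,261.9)),((-4,-67.5,92),(465,261.9))]
kh=[((0,48.5,59),(L(32,0)[0],218)),((0,31.5,59),(L(137,0)[0],218)),((0,-31.5,59),(L(538,0)[0],218)),((0,-48.5,59),(L(640,0)[0],218)),((0,0,68.5),L(337,468))]
st=[((-9.8,46.5,0),lo(33.5,348)),((-9.8,33.5,0),lo(117.5,348)),((-9.8,-33.5,0),lo(549,346)),((-9.8,-46.5,0),lo(633,346)),((-8,0,0),lo(333,329))]
bar=[lo(5,287),lo(400,287),lo(790,286)]
fit(W,sh0+kh,st,bar); fit(W,sh0[2:]+kh,st,bar); 
E
```

```text
phi 18.54 psi deg 0.2 resid [ 2.9 -0.5 -1.1 -0.3 -1.7 -0.2  1.3 -0.2  0.  -0.9 -0.7 -0.9  0.1  0.9
  0.8  0.9 -1.1  0.9  0.6  0.9  0.   0.  -0.1 -0.6 -0.1 -0.7  0.1 -0.7
  0.1 -0.8  0.  -0.1  1.3  0.9  0.7  0. ]
shelf cam [ 51.9  -0.  198.5] stand cam [ 29.   -0.8 139.8]
shelf origin minus (stand front, mid, screw axis): [-22.9  -0.6 -58.7] -> keyhole rel screws z 0.3
phi 18.88 psi deg 0.22 resid [-1.4 -0.1  1.1 -0.1  0.3 -0.8 -1.  -0.8  0.2  0.6  0.8  0.6 -1.1  0.6
  0.6  0.6  0.  -0.2 -0.1 -0.6 -0.1 -0.7  0.1 -0.8  0.1 -0.9  0.  -0.2
  1.6  1.   0.8  0.4]
shelf cam [ 52.6  -0.  198.3] stand cam [ 29.7  -0.8 139.6]
shelf origin minus (stand front, mid, screw axis): [-22.9  -0.6 -58.7] -> keyhole rel screws z 0.3
```

```bash
python3 -m pendant '[[[0,0,-0.03,0.25,-0.06,0,0],[0,0,-0.03,0.5,-0.06,0,0],[0,0,-0.03,0.75,-0.06,0,0],[0,0,-0.03,0.95,-0.06,0,0],[0,0,-0.03,1.1,-0.06,0,0]]]';python3 -m pendant '[[[0,0,0,0.08,0,0,0],[0,0,0,0.16,0,0,0],[0,0,0,0.24,0,0,0],[0,0,0,0.32,0,0,0],[0,0,0,0.4,0,0,0]]]'
```

```text
time: 7.7
ee_pos: [568.8, -116.0, 180.2]
eef_rot: [[0.99, 0.138, -0.0], [0.138, -0.99, 0.0], [-0.0, -0.0, -1.0]]
wrist_force: [1.2, -0.4, -3.3]
finger_gap: 15.4
finger_force: 59.2
time: 8.2
ee_pos: [570.2, -116.0, 180.2]
eef_rot: [[0.99, 0.137, -0.006], [0.137, -0.991, -0.001], [-0.006, -0.0, -1.0]]
wrist_force: [-13.4, 1.5, 1.8]
finger_gap: 15.4
finger_force: 59.6
```

Contact with the heads at a light 13 N, with the stand pushing up on the shelf, so the shelf is probably a little low. I'll back off, raise 2 mm and feel again.

```bash
python3 -c "
from bench import arm;s=arm.get_state();print(s['torque'],s['wrist_force'])"
python3 -m pendant '[[[0,0,0,-0.2,0,0,0],[0,0,0,-0.5,0,0,0],[0,0,0,-0.5,0,-0.1,0],[0,0,0,-0.5,0,-0.2,0],[0,0,0,-0.5,0,-0.2,0]]]';python3 -m pendant '[[[0,0,0,0.08,0,0,0],[0,0,0,0.16,0,0,0],[0,0,0,0.24,0,0,0],[0,0,0,0.32,0,0,0],[0,0,0,0.4,0,0,0]]]'
```

```text
[0.19844193 4.37827038 0.09103951] [-13.39329752   1.49556668   1.78477827]
time: 8.7
ee_pos: [567.9, -116.2, 182.7]
eef_rot: [[0.99, 0.138, 0.001], [0.138, -0.99, 0.0], [0.001, 0.0, -1.0]]
wrist_force: [0.4, 0.9, -2.8]
finger_gap: 15.4
finger_force: 59.1
time: 9.2
ee_pos: [569.8, -116.0, 182.4]
eef_rot: [[0.99, 0.138, -0.005], [0.138, -0.99, -0.001], [-0.005, -0.0, -1.0]]
wrist_force: [-12.1, 0.5, 2.5]
finger_gap: 15.4
finger_force: 59.7
```

```bash
python3 -m pendant '[[[0,0,0,0,0,-0.05,0],[0,0,0,0,0,-0.1,0],[0,0,0,0,0,-0.15,0],[0,0,0,0,0,-0.2,0],[0,0,0,0,0,-0.2,0]]]';python3 -m pendant '[[[0,0,0,0,0,-0.05,0],[0,0,0,0,0,-0.1,0],[0,0,0,0,0,-0.15,0],[0,0,0,0,0,-0.2,0],[0,0,0,0,0,-0.2,0]]]'
```

```text
time: 9.7
ee_pos: [569.7, -115.9, 182.6]
eef_rot: [[0.991, 0.137, -0.006], [0.137, -0.991, -0.0], [-0.006, -0.001, -1.0]]
wrist_force: [-5.9, -0.8, -4.4]
finger_gap: 15.3
finger_force: 58.7
time: 10.2
ee_pos: [569.7, -115.9, 184.5]
eef_rot: [[0.991, 0.137, -0.006], [0.137, -0.991, -0.0], [-0.006, -0.001, -1.0]]
wrist_force: [-6.4, -1.4, -4.9]
finger_gap: 15.2
finger_force: 58.7
```

```bash
python3 -m pendant '[[[0,0,0,-0.3,0,0,0],[0,0,0,-0.4,0,0.2,0],[0,0,0,-0.4,0,0.4,0],[0,0,0,-0.3,0,0.4,0],[0,0,0,-0.1,0,0.4,0]]]';python3 -m pendant '[[[0,0,0,0.1,0,0.05,0],[0,0,0,0.1,0,0.1,0],[0,0,0,0.1,0,0.15,0],[0,0,0,0.1,0,0.2,0],[0,0,0,0.1,0,0.2,0]]]';python3 -m pendant '[[[0,0,0,0,0,0.05,0],[0,0,0,0,0,0.1,0],[0,0,0,0,0,0.15,0],[0,0,0,0,0,0.2,0],[0,0,0,0,0,0.2,0]]]'
```

```text
time: 10.7
ee_pos: [569.7, -115.9, 182.5]
eef_rot: [[0.99, 0.138, -0.002], [0.138, -0.99, -0.0], [-0.002, -0.0, -1.0]]
wrist_force: [-9.6, 1.6, 2.4]
finger_gap: 15.1
finger_force: 59.7
time: 11.2
ee_pos: [569.8, -116.4, 181.1]
eef_rot: [[0.991, 0.137, -0.004], [0.137, -0.991, -0.001], [-0.004, 0.001, -1.0]]
wrist_force: [-11.0, 0.2, 3.2]
finger_gap: 15.3
finger_force: 60.0
time: 11.7
ee_pos: [571.7, -115.8, 178.5]
eef_rot: [[0.991, 0.137, 0.0], [0.137, -0.991, -0.0], [0.0, 0.0, -1.0]]
wrist_force: [-2.1, -0.4, -1.6]
finger_gap: 15.4
finger_force: 59.3
```

The heads dropped into the holes (x +2 mm, force down to 2 N). Pressing on gently.

```bash
python3 -m pendant '[[[0,0,0,0.08,0,0,0],[0,0,0,0.16,0,0,0],[0,0,0,0.24,0,0,0],[0,0,0,0.32,0,0,0],[0,0,0,0.4,0,0,0]]]';python3 -m pendant '[[[0,0,0,0.08,0,0,0],[0,0,0,0.16,0,0,0],[0,0,0,0.24,0,0,0],[0,0,0,0.32,0,0,0],[0,0,0,0.4,0,0,0]]]'
```

```text
time: 12.2
ee_pos: [575.5, -115.2, 178.4]
eef_rot: [[0.991, 0.137, -0.0], [0.137, -0.991, -0.0], [-0.0, 0.0, -1.0]]
wrist_force: [-3.6, -0.7, -1.8]
finger_gap: 15.2
finger_force: 59.4
time: 12.7
ee_pos: [579.3, -114.7, 178.4]
eef_rot: [[0.99, 0.138, -0.001], [0.138, -0.99, -0.0], [-0.001, 0.0, -1.0]]
wrist_force: [-8.2, -0.2, 0.7]
finger_gap: 15.3
finger_force: 59.6
```

```bash
python3 -m pendant '[[[0,0,0,0.06,0,0,0],[0,0,0,0.08,0,0,0],[0,0,0,0.08,0,0,0],[0,0,0,0.08,0,0.05,0],[0,0,0,0.08,0,0.15,0]]]';python3 -m pendant '[[[0,0,0,0,0,0.1,0],[0,0,0,0,0,0.2,0],[0,0,0,0,0,0.3,0],[0,0,0,0,0,0.4,0],[0,0,0,0,0,0.5,0]]]'
```

```text
time: 13.2
ee_pos: [579.3, -114.8, 177.5]
eef_rot: [[0.99, 0.138, -0.002], [0.138, -0.99, -0.001], [-0.002, 0.0, -1.0]]
wrist_force: [-9.8, -2.5, 2.7]
finger_gap: 15.0
finger_force: 59.8
time: 13.7
ee_pos: [579.3, -115.0, 172.4]
eef_rot: [[0.99, 0.138, -0.002], [0.138, -0.99, -0.001], [-0.002, 0.0, -1.0]]
wrist_force: [-9.9, -0.3, 3.0]
finger_gap: 15.0
finger_force: 59.9
```

Sliding down freely behind the heads. Continuing until the screws seat.

```bash
python3 -m pendant '[[[0,0,0,0,0,0.1,0],[0,0,0,0,0,0.2,0],[0,0,0,0,0,0.3,0],[0,0,0,0,0,0.4,0],[0,0,0,0,0,0.5,0]]]';python3 -m pendant '[[[0,0,0,0,0,0.1,0],[0,0,0,0,0,0.2,0],[0,0,0,0,0,0.3,0],[0,0,0,0,0,0.35,0],[0,0,0,0,0,0.4,0]]]';python3 -m pendant '[[[0,0,0,0,0,0.05,0],[0,0,0,0,0,0.1,0],[0,0,0,0,0,0.15,0],[0,0,0,0,0,0.2,0],[0,0,0,0,0,0.2,0]]]'
```

```text
time: 14.2
ee_pos: [579.3, -115.0, 167.3]
eef_rot: [[0.991, 0.137, -0.002], [0.137, -0.991, -0.001], [-0.002, 0.0, -1.0]]
wrist_force: [-8.6, -1.8, 1.6]
finger_gap: 15.3
finger_force: 59.9
time: 14.7
ee_pos: [579.2, -114.6, 163.1]
eef_rot: [[0.99, 0.138, -0.002], [0.138, -0.99, -0.0], [-0.002, -0.0, -1.0]]
wrist_force: [-9.8, 0.5, 3.4]
finger_gap: 15.3
finger_force: 59.7
time: 15.2
ee_pos: [579.3, -114.9, 161.4]
eef_rot: [[0.99, 0.138, -0.002], [0.138, -0.99, -0.001], [-0.002, 0.0, -1.0]]
wrist_force: [-9.0, -0.9, 3.4]
finger_gap: 15.1
finger_force: 59.8
```

```bash
python3 -m pendant '[[[0,0,0,0,0,0.05,0],[0,0,0,0,0,0.1,0],[0,0,0,0,0,0.15,0],[0,0,0,0,0,0.2,0],[0,0,0,0,0,0.2,0]]]'
```

```text
time: 15.7
ee_pos: [579.3, -115.0, 160.3]
eef_rot: [[0.99, 0.138, -0.001], [0.138, -0.99, -0.001], [-0.002, 0.001, -1.0]]
wrist_force: [-12.3, 0.1, 6.5]
finger_gap: 15.4
finger_force: 60.4
```

```bash
python3 -m pendant '[[[0,0,0,-0.03,0,0.05,0],[0,0,0,-0.06,0,0.1,0],[0,0,0,-0.06,0,0.1,0],[0,0,0,-0.06,0,0.1,0],[0,0,0,-0.06,0,0.1,0]]]'; python3 -m pendant '[[[0,0,0,0,0,0.03,0],[0,0,0,0,0,0.06,0],[0,0,0,0,0,0.06,0],[0,0,0,0,0,0.06,0],[0,0,0,0,0,0.06,0]]]'
```

```text
time: 16.2
ee_pos: [579.4, -115.0, 160.2]
eef_rot: [[0.99, 0.138, 0.001], [0.138, -0.99, -0.001], [0.0, 0.001, -1.0]]
wrist_force: [-9.9, 0.4, 9.1]
finger_gap: 15.3
finger_force: 60.7
time: 16.7
ee_pos: [579.4, -115.0, 160.2]
eef_rot: [[0.99, 0.138, 0.001], [0.138, -0.99, -0.001], [0.001, 0.001, -1.0]]
wrist_force: [-12.1, 1.0, 11.2]
finger_gap: 15.6
finger_force: 61.0
```

Seated: z stopped at 160.2 with 11 N. A gentle lift will show whether the latch holds.

```bash
python3 -m pendant '[[[0,0,0,-0.05,0,-0.1,0],[0,0,0,-0.1,0,-0.2,0],[0,0,0,-0.1,0,-0.35,0],[0,0,0,-0.1,0,-0.5,0],[0,0,0,-0.1,0,-0.6,0]]]'; python3 -m pendant '[[[0,0,0,0,0,0.1,0],[0,0,0,0,0,0.25,0],[0,0,0,0,0,0.4,0],[0,0,0,0,0,0.45,0],[0,0,0,0,0,0.45,0]]]'
```

```text
time: 17.2
ee_pos: [579.0, -114.3, 162.8]
eef_rot: [[0.99, 0.138, 0.0], [0.138, -0.99, 0.001], [0.0, -0.001, -1.0]]
wrist_force: [0.3, 0.3, -3.4]
finger_gap: 15.5
finger_force: 59.1
time: 17.7
ee_pos: [579.0, -114.6, 160.1]
eef_rot: [[0.99, 0.138, 0.002], [0.138, -0.99, -0.0], [0.002, 0.0, -1.0]]
wrist_force: [-2.8, 2.2, 4.7]
finger_gap: 15.1
finger_force: 60.2
```

With the pressure relieved, x force is ≈0, so no spring pushes on the plate: the latch is through its hole. Opening and withdrawing upward.

```bash
python3 -m pendant '[[[0,0,0,0,0,-0.05,0.2],[0,0,0,0,0,-0.05,0.3],[0,0,0,0,0,-0.05,0.4],[0,0,0,0,0,-0.05,0.5],[0,0,0,0,0,-0.05,0.5]]]'; python3 -m pendant '[[[0,0,0,-0.1,0,-0.3,0.5],[0,0,0,-0.1,0,-1.5,0.5],[0,0,0,-0.2,0,-4,0.5],[0,0,0,-0.2,0,-8,0.5],[0,0,0,-0.2,0,-11,0.5]]]';python3 -m pendant '[[[0,0,0,-3,0,-1,0.5],[0,0,0,-7,0,-2,0.5],[0,0,0,-11,0,-2,0.5],[0,0,0,-14,5,-2,0.5],[0,0,0,-15,10,-2,0.5]]]'
python3 - <<'E'
from bench import arm
from h import *
import pickle
S=arm.grab_frame("scene");T=arm.grab_frame("top");pickle.dump((S,T),open("c.pkl","wb"))
a=cv2.resize(S["img"][130:210,205:305],(800,600),interpolation=cv2.INTER_CUBIC)
cv2.imwrite("pics/d1.png",a)
E
```

```text
time: 18.2
ee_pos: [578.7, -114.7, 159.0]
eef_rot: [[0.99, 0.138, -0.0], [0.138, -0.99, -0.0], [-0.0, -0.0, -1.0]]
wrist_force: [0.0, 0.9, 0.1]
finger_gap: 42.9
finger_force: 0.0
time: 18.7
ee_pos: [576.9, -115.3, 273.0]
eef_rot: [[0.991, 0.137, 0.003], [0.137, -0.991, -0.001], [0.003, 0.001, -1.0]]
wrist_force: [0.1, -0.3, 0.6]
finger_gap: 42.4
finger_force: 0.0
time: 19.2
ee_pos: [441.6, -226.1, 292.8]
eef_rot: [[0.99, 0.141, 0.006], [0.141, -0.99, -0.001], [0.006, 0.002, -1.0]]
wrist_force: [2.3, 1.5, 0.0]
finger_gap: 42.5
finger_force: 0.0
```

View pics/d1.png

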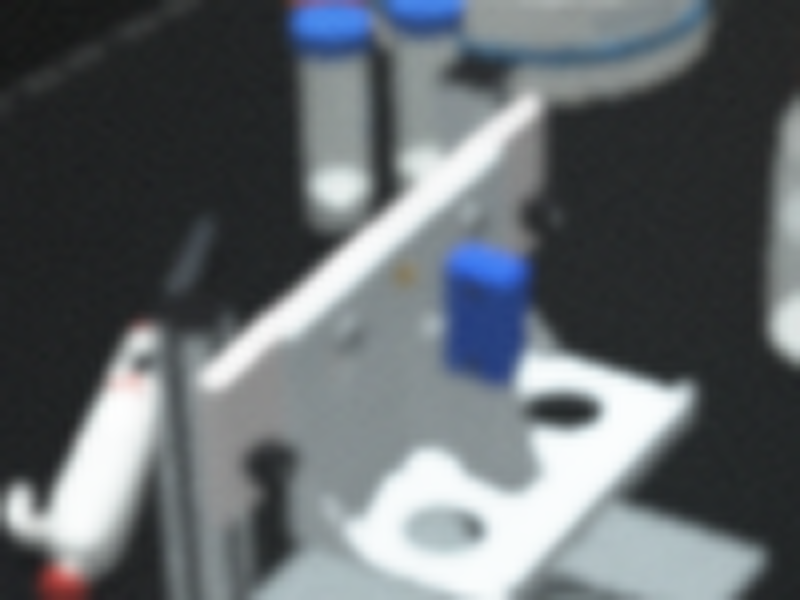

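The shelf hangs upright on both screw heads (crop (350,333) and (470,215)). The brass button shows in its latch hole at (403,272), and the gripper is clear. One settling call, then I hand in.

```bash
python3 -m pendant '[[[0,0,0,0,0,0,0.5],[0,0,0,0,0,0,0.5],[0,0,0,0,0,0,0.5],[0,0,0,0,0,0,0.5],[0,0,0,0,0,0,0.5]]]' | head -1; python3 -c "
from bench import arm;print(arm.finish_job())"
```

```text
time: 19.8
the job is handed in; nothing more can be done
None
```

The aluminium shelf is hung on both screws with the brass latch button out through its hole; I released it and handed the job in at 19.8 s, and no verdict came back.

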